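# Unclip the long extension bar from the toolbox lid

## Robot

A 6-joint arm with a two-finger parallel gripper is mounted at the origin on the work surface. World frame = base frame: x ahead of the robot, y to its left, z up, the work surface at z = 0. Lengths are in mm, angles in rad, forces in N, time in s.
With the tool pointing down it reaches from about 325 to 925 mm from the base axis. Payload 3.1 kg.
Tool frame: the origin (TCP) lies midway between the tips of the shut fingers; the grasp point (between the pads) lies manip.pinch_z behind it (manip.pinch_z is the distance from the TCP to the grasp point, in mm); z points along the fingers, y is the direction in which the jaws open and shut (so a half turn about z gives the same grasp; the last joint's range is limited). The gripper opens to 85 mm and grips with 20 to 120 N. Pads are 22 mm wide; open, the fingers measure 114 mm over their backs; the gripper's body (76 mm by 85 mm) begins 54 mm behind the grasp point. The pads swing forward as they close: fully open they stand 13 mm farther back than shut.
Start: joints at [1.048, 0.217, 1.613, -0, 1.311, -0.112], TCP at [249.573, 573.021, 231.3] pointing down, gripper open.
Joint ranges: [-2.75, 2.75], [-0.78, 2.1], [0.31, 2.55], [-1.13, 4.27], [0.13, 2.63], [-2.58, 2.58]. Speed limits (rad/s): [2.79, 2.79, 3.14, 3.14, 3.14, 3.14].

## Interface

Orientations are given as a rotation vector (axis times angle).
In Python, from workcell import monitor, vision, job, manip gives the robot as it stands. The module is installed in compiled form; this text tells all that it offers.
- The arm moves only by the tool move_arm, never from a script. Its argument "targets" is a list of rows, each an object of numbers: "dx", "dy", "dz": the shift along the tool's x, y, z in cm; "rx", "ry", "rz": the turn, a rotation vector about the tool's x, y, z in degrees; "fingers": the opening, from 0 (shut) to 1 (fully open). In form: [{"dx": .., "dy": .., "dz": .., "rx": .., "ry": .., "rz": .., "fingers": ..}, ...]. A call has 1 to 5 rows; each row is the pose to reach, as a shift and turn from the pose measured when the call began, along the tool's axes at that moment; what a row does not reach only later rows make up. A row lasts 1/8 s, in which the tool goes at most 62.5 mm and 10.7 degrees, less where a joint would pass 70% of its speed; a pose out of reach is approached as far as the arm can. A call with a gripper value outside its range is refused whole. The fingers move at their own pace and stop on an object; "grip_force" is the grip in N (left out, the last holds). Time passes only in rows, so rows that repeat a pose let the fingers close. It gives the time, the measured TCP pose, the force and the opening at its end, in the units of the state.
- monitor.read_state(): the state, without advancing time (a new reading comes with each control period).
- vision.get_image(name): name is "scene" or "top" or "wrist"; returns (picture, depth): 480x640x3 uint8, blue, green, red; 480x640 float32, mm along the optical axis (not along the pixel's ray), 0 where there is no reading.
- vision.camera_info(name): a dict with "fx", "fy", "cx", "cy" (pixels), "dist" ([k1, k2, p1, p2, k3] as OpenCV has them; the pictures are not rectified), "R" (3x3) and "t" (3): a world point X has camera coordinates R X + t; the wrist camera has in their place "T_tool_cam" (4x4, takes a point from camera to tool coordinates, whose origin is the TCP and whose axes are the flange's). Camera axes: x right, y down, z forward; pixel columns grow to the right and rows downward; lengths in mm; the calibration is good to about 2 mm. A picture is of the moment at which its call begins: read the wrist's pose just before it. camera_info takes no time and is no camera call.
- job.job_done(): hands the job in, once; it reports no verdict.
The state is a dict: "clock": time; "joints": joint angles; "joint_vel": joint speeds; "joint_efforts": joint torques, N m; "ee_pos": TCP position; "eef_rot": TCP orientation; "wrist_force": force on the tool from outside, world axes, zero at the start; "ft_torque": the same for the moment, N m; "opening": finger opening in mm.
Only numpy, scipy, OpenCV 4.12 (cv2) and the standard library are available. Lean on these libraries where they do the work, as an engineer would, in place of code of your own. Each camera call takes 0.05 s, during which the arm holds its last target. There are 200 camera calls.

## Task

Snap the longer of the two socket extension bars forward out of its spring clips in the open toolbox lid and lay it flat in the steel tray, lowering it in rather than dropping it. Leave the shorter extension in its clips and the two loose sockets standing where they are.

Things in the scene. Friction and masses are not known exactly. Their poses are not given: they have to be found in the camera images.
- toolbox: Blue steel hand toolbox, fixed, lid open; base 222 (x) x 320 (y) x 80 mm high. Origin: centre of its underside; front at -x, z up. Its lid, a pan 65 mm deep hinged at the rear (x = +111, z = 80 mm), leans back 45 degrees: its inside faces n = (-0.707, 0, 0.707); up the lid is u = (0.707, 0, 0.707). Two bars stand in it along u, at y = +55 and -55 mm; which is which varies.
- lid_top_edge (a point): Middle of the free edge of the lid's upper wall, 320 mm wide, with the toolbox's axes. It overhangs the bars: 90 mm further up u than the bars' middles and 38 mm further out along n than their axes, so a hand straight from above runs into it. The lid's side walls are 100 mm to the side of the nearer bar.
- clips_left (a point): Point half-way between the two clips at y = +55 mm of the toolbox, on the axis of the bar held there, with the toolbox's axes. Each place has two sprung dark steel C-clips, each 12 mm wide along u and 30 mm wide, centred 36 mm above and below this point. They are open towards n: a bar pulled that way snaps out of both at 10 to 20 N in all, and is free after 20 mm.
- clips_right (a point): The same for the clips at y = -55 mm of the toolbox. At both places the bar's axis is 27 mm off the lid's inner face, with nothing between the face and the 60 mm of free shaft between the clips.
- long_bar_middle (a point): Longer extension bar, bright steel, 200 mm long, about 0.46 kg: round shaft 18 mm in diameter; thick round socket end, 28 mm in diameter and 38 mm long, uppermost; 12.7 mm square drive, 16 mm long, at the other end. Point: on its axis at its balance point, 80 mm from the socket end's face, half-way between its clips. x axis: along the bar to the socket end.
- long_bar_socket_end (a point): Centre of the end face of the long bar's thick socket end (28 mm in diameter); 80 mm from long_bar_middle.
- long_bar_drive_end (a point): Centre of the end face of the long bar's square drive; 120 mm from long_bar_middle.
- short_bar_middle (a point): Shorter extension bar, 150 mm long, in the other pair of clips; otherwise like the long one (shaft 18 mm, socket end 28 mm in diameter uppermost; point on its axis 80 mm from the socket end's face, half-way between its clips). It stays clipped.
- tray: Loose open steel tray on a black rubber mat 3 mm thick, on the other side of the bench from the toolbox: 260 mm along its x, 150 mm along its y, 28 mm high, walls and floor 3 mm thick, about 0.6 kg. Origin: centre of its underside. Inside 254 x 144 mm: the long bar fits in lengthwise, along the tray's x, either way round.
- socket_large: Loose steel socket standing on the mat just beyond the tray's far (+x) end, 40 mm in diameter, 52 mm tall. Origin: centre of its foot. It stays put.
- socket_small: Loose steel socket beside the large one, 32 mm in diameter, 50 mm tall. Origin: centre of its foot. It stays put.
Not all that is in view belongs to the job. What is shaped like the socket_small but purple is not meant.

How it is judged:
By the outcome, as a careful person would: the job done as asked, in the order asked, and still so for the second after the job is handed in, with the robot touching nothing.
It also fails if it takes over 48 s, if anything falls off the work surface, if the arm or the gripper's body presses on something with over 40 N, if the wrist force passes 120 N, or if a joint passes its speed limit or range.

## Working session

There is one attempt and no reset: what is moved stays moved. The work goes in short steps, Python scripts to look and compute and a tool call to move; the robot and the scene stay as the last step left them, time stands still between calls to the robot, and variables do not carry over. Pictures are saved under pics/ and viewed, about 8 in all and at most 12, crops included, and the job is handed in when it is done.

Besides the shell and the picture viewer there is one more tool, called after "Request:" as name(argument=value, ...), one argument or row to a line, values as JSON. move_arm: Moves the arm, as the interface text tells. Its arguments: {"type":"object","properties":{"targets":{"type":"array","items":{"type":"object","properties":{"dx":{"type":"number"},"dy":{"type":"number"},"dz":{"type":"number"},"rx":{"type":"number"},"ry":{"type":"number"},"rz":{"type":"number"},"fingers":{"type":"number"}}}},"grip_force":{"type":"number"}},"required":["targets"]}

```bash
mkdir -p pics
cat > h.py <<'E'
import numpy as np, cv2
from scipy.spatial.transform import Rotation as Ro
from workcell import monitor, vision, job, manip
def grab(name,fn=None):
    s=monitor.read_state(); im,d=vision.get_image(name); ci=vision.camera_info(name)
    if fn: cv2.imwrite('pics/'+fn,im)
    return s,im,d,ci
def cloud(s,d,ci):
    K=np.array([[ci['fx'],0,ci['cx']],[0,ci['fy'],ci['cy']],[0,0,1.]])
    v,u=np.mgrid[0:480,0:640]
    p=cv2.undistortPoints(np.stack([u,v],-1).reshape(-1,1,2).astype(np.float64),K,np.array(ci['dist'],float)).reshape(480,640,2)
    P=np.dstack([p[...,0]*d,p[...,1]*d,d]).astype(float)
    if 'R' in ci: W=(P-np.array(ci['t']).reshape(3))@np.array(ci['R'])
    else:
        T=np.array(ci['T_tool_cam']); W=P@T[:3,:3].T+T[:3,3]
        W=W@Ro.from_rotvec(s['eef_rot']).as_matrix().T+np.array(s['ee_pos'])
    W[d<=0]=np.nan
    return W
E
python3 - <<'E'
from h import *
for n in('scene','top'):
    s,im,d,ci=grab(n,n+'1.png'); np.save(n+'1.npy',cloud(s,d,ci)); print(n,-np.array(ci['R']).T@np.array(ci['t']))
print(s, manip.pinch_z)
E
```

```text
scene [1119.92193022  108.29263825  773.44563715]
top [ 408.67839167   11.05252086 1284.57307571]
{'clock': 0.05, 'joints': array([ 1.04776435e+00,  2.17756484e-01,  1.61491767e+00,  1.92662520e-05,
        1.31130993e+00, -1.12220052e-01]), 'joint_vel': array([ 0.00016191, -0.00271255, -0.00050424, -0.00082831,  0.00199222,
       -0.00044384]), 'joint_efforts': array([-4.85452983e-04, -3.98335576e+01, -3.05194008e+01, -1.89040770e-04,
        4.68107857e-03, -4.86782028e-06]), 'ee_pos': array([249.17457376, 572.2974495 , 229.97543575]), 'eef_rot': array([-0.64062499, -3.07479887,  0.00355854]), 'wrist_force': array([ 0.16335512,  0.23925513, -1.44148323]), 'ft_torque': array([ 0.00559885, -0.00017631,  0.0114278 ]), 'opening': 85.46065260273343} 18.700000000000003
```

View pics/scene1.png

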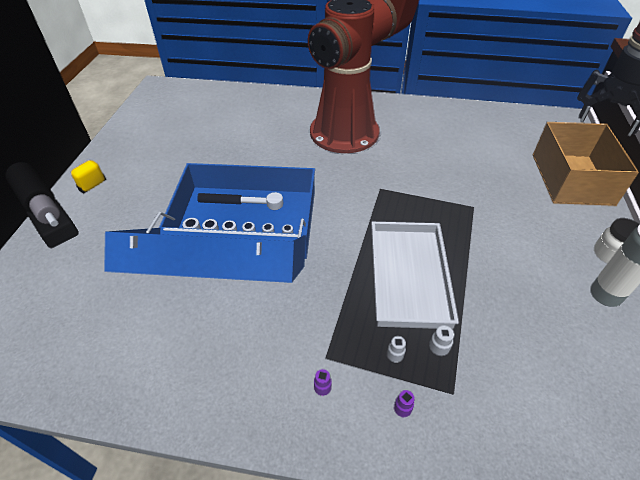

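View pics/top1.png

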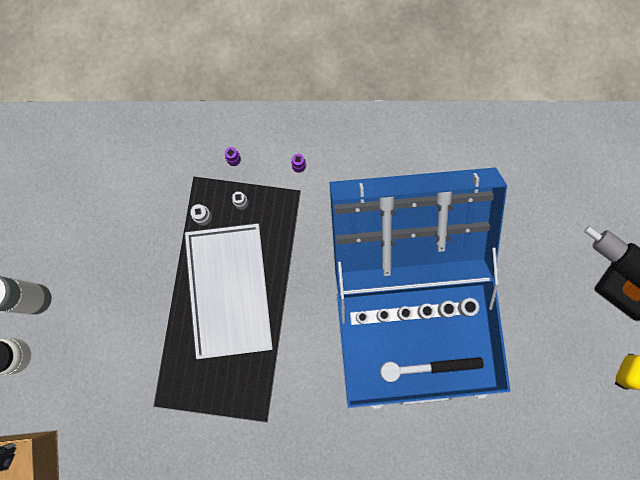

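The scene image shows the toolbox from behind, with the tray at (415,275) and the sockets at (397,348) and (443,340). The top image has +x up and +y left. The long bar runs (387,200)–(387,275) and the short one (444,195)–(442,250). The tray centre is near (228,292), with the sockets at (200,213) and (239,198).

```bash
cat > m1.py <<'E'
from h import *
from scipy.optimize import least_squares
W=np.load('top1.npy'); im=cv2.imread('pics/top1.png'); hsv=cv2.cvtColor(im,cv2.COLOR_BGR2HSV)
def fit(r0,r1,c0,c1,rad,lab):
    m=np.zeros((480,640),bool); m[r0:r1,c0:c1]=1
    m&=(hsv[...,1]<60)&(hsv[...,2]>95)&~np.isnan(W[...,0])
    m=cv2.erode(m.astype(np.uint8),np.ones((3,3)))>0
    P=W[m]; c=np.median(P,0)
    f=lambda q:(np.linalg.norm(np.cross(P-(c+[q[0],q[1],q[2]]),(d:=np.array([np.cos(q[3])*np.cos(q[4]),np.sin(q[3])*np.cos(q[4]),np.sin(q[4])]))),axis=1)-rad)
    g=lambda q:np.r_[f(q),10*((np.array(q[:3])@[.7,0,.7]))]
    s=least_squares(g,[5,0,-7,0,.785],loss='soft_l1',f_scale=1); q=s.x
    d=np.array([np.cos(q[3])*np.cos(q[4]),np.sin(q[3])*np.cos(q[4]),np.sin(q[4])])
    print(lab,len(P),'pt',(c+q[:3]).round(1),'yaw,pitch',np.degrees(q[3:]).round(2),'rms',np.sqrt(np.mean(f(q)**2)).round(2)); return c+q[:3],d
a,da=fit(214,265,376,402,9,'long shaft')
b,db=fit(224,248,432,456,9,'short shaft')
def ext(r0,r1,c0,c1,p,d,l):
    P=W[r0:r1,c0:c1].reshape(-1,3); t=(P-p)@d; rr=np.linalg.norm(np.cross(P-p,d),axis=1)
    k=rr<16; print(l,'range along',np.nanpercentile(t[k],[0.5,2,50,98,99.5]).round(1)); return np.nanpercentile(t[k],[.5,99.5])
e=ext(190,285,376,402,a,da,'long'); print('ends',a+da*e[0],a+da*e[1],'mid',a+da*(e[1]-80),a+da*(e[0]+120))
e=ext(188,260,432,456,b,db,'short'); print('ends',b+db*e[0],b+db*e[1],'mid',b+db*(e[1]-80))
# tray: bright low-saturation pixels
m=(hsv[...,1]<40)&(hsv[...,2]>150); m[:, :180]=0; m[:,275:]=0; m[:222]=0; m[365:]=0
for lo,hi in((3,15),(22,40)):
    k=m&(W[...,2]>lo)&(W[...,2]<hi); P=W[k]
    r=cv2.minAreaRect(P[:,:2].astype(np.float32)); print('tray',lo,k.sum(),'z',np.median(P[:,2]),r)
for n,(u,v) in dict(large=(200,213),small=(239,198)).items():
    P=W[v-14:v+14,u-14:u+14].reshape(-1,3); P=P[P[:,2]>25]; print(n,P[:,:2].min(0),P[:,:2].max(0),np.median(P,0))
print('mat z',np.median(W[300:340,172:185,2]),'bench',np.median(W[420:470,300:340,2]),'lid edge pts',W[174,415],W[180,350],W[172,490], 'box front corners',W[404,350],W[390,506])
E
python3 m1.py
```

```text
long shaft 315 pt [ 613.5 -118.2  129.9] yaw,pitch [ 3.91 45.32] rms 1.57
short shaft 120 pt [ 619.7 -228.   125.9] yaw,pitch [ 2.34 46.75] rms 1.7
long range along [-109.1 -107.3   -2.9   90.3   93.7]
ends [ 536.97835526 -123.3894979    52.32076686] [ 679.21648903 -113.65925986  196.50779789] mid [ 623.09887357 -117.49815835  139.62127845] [ 621.15477845 -117.63115017  137.65054602]
short range along [-43.2 -39.2  36.6  97.2  99.2]
ends [ 590.06543774 -229.18666018   94.38679398] [ 687.55776654 -225.20573668  198.1081089 ] mid [ 632.78808243 -227.442158    139.83907662]
tray 3 6847 z 6.393737010212086 ((530.1988525390625, 222.12001037597656), (289.1167297363281, 166.27537536621094), 6.792322635650635)
tray 22 1232 z 30.96862373179502 ((523.40673828125, 208.9080810546875), (286.16802978515625, 158.97215270996094), 6.8215436935424805)
large [658.437624   249.88110907] [696.49554253 287.57903862] [674.24409358 266.53059084  52.52914961]
small [692.65168913 170.23525158] [721.62619469 200.02659983] [705.05045812 184.12775495  50.79084987]
mat z nan bench nan lid edge pts [ 719.09837332 -167.78095848  189.78157528] [706.9358086  -44.03883131 192.45535666] [ 719.52352712 -307.78910636  201.14491684] box front corners [282.57854184 -45.28169561  62.70992145] [ 308.82000423 -353.34318197   81.47766182]
```

```bash
cat > plan.py <<'E'
from h import *
import sys
def frame(yaw,tilt):  # tool z tilted 'tilt' deg from down towards +x, tool x opposite to bar axis, yaw deg
    t=np.radians(tilt); z=np.array([np.sin(t),0,-np.cos(t)]); x=np.array([-np.cos(t),0,-np.sin(t)])
    return Ro.from_euler('z',yaw,degrees=True).as_matrix()@np.stack([x,np.cross(z,x),z],1)
def plan(pos,R,n=None,lim=60,rl=10):
    s=monitor.read_state(); R0=Ro.from_rotvec(s['eef_rot']).as_matrix()
    d=R0.T@(np.array(pos)-s['ee_pos'])/10; rv=np.degrees(Ro.from_matrix(R0.T@R).as_rotvec())
    k=max(np.linalg.norm(d)*10/lim,np.linalg.norm(rv)/rl); n=n or int(np.ceil(k))
    print('clock',round(s['clock'],2),'rows',n)
    for i in range(1,min(n,5)+1): print(dict(zip(('dx','dy','dz','rx','ry','rz'),(float(v) for v in np.r_[d,rv].round(2)*1.0*i/n))) if 0 else (np.r_[d,rv]*i/n).round(2).tolist())
E
python3 - <<'E'
from plan import *
R=frame(4.9,45); z=R[:,2]; print(z,R[:,0],R[:,1])
plan(np.array([622,-117.5,138.5])-150*z,R)
E
```

```text
[ 0.70452252  0.06039889 -0.70710678] [-0.70452252 -0.06039889 -0.70710678] [-0.08541692  0.9963453   0.        ]
clock 0.1 rows 13
[-4.03, -4.11, -0.1, -0.87, -3.39, -2.07]
[-8.06, -8.22, -0.21, -1.73, -6.78, -4.14]
[-12.09, -12.33, -0.31, -2.6, -10.18, -6.21]
[-16.12, -16.44, -0.41, -3.47, -13.57, -8.28]
[-20.15, -20.54, -0.52, -4.34, -16.96, -10.35]
```

Request:
move_arm(
  targets=[
    {"dx":-4,"dy":-4.1,"dz":-0.1,"rx":-0.9,"ry":-3.4,"rz":-2.1,"fingers":1},
    {"dx":-8,"dy":-8.2,"dz":-0.2,"rx":-1.7,"ry":-6.8,"rz":-4.1,"fingers":1},
    {"dx":-12,"dy":-12.3,"dz":-0.3,"rx":-2.6,"ry":-10.2,"rz":-6.2,"fingers":1},
    {"dx":-16,"dy":-16.4,"dz":-0.4,"rx":-3.5,"ry":-13.6,"rz":-8.3,"fingers":1},
    {"dx":-20,"dy":-20.5,"dz":-0.5,"rx":-4.3,"ry":-17,"rz":-10.3,"fingers":1},
  ],
)

```text
clock: 0.72
ee_pos: [350.8, 302.8, 235.1]
eef_rot: [0.321, 2.817, 0.015]
wrist_force: [1.0, 0.2, 0.7]
opening: 85.3
```

Run:
```python
from plan import *
R=frame(4.9,45); z=R[:,2]
plan(np.array([622,-117.5,138.5])-150*z,R)
```

```text
clock 0.72 rows 8
[-3.15, -4.77, 0.64, -0.87, -3.38, -2.06]
[-6.29, -9.55, 1.28, -1.75, -6.75, -4.11]
[-9.44, -14.32, 1.92, -2.62, -10.13, -6.17]
[-12.58, -19.1, 2.56, -3.5, -13.5, -8.23]
[-15.73, -23.87, 3.2, -4.37, -16.88, -10.28]
```

Request:
move_arm(
  targets=[
    {"dx":-3.2,"dy":-4.8,"dz":0.6,"rx":-0.9,"ry":-3.4,"rz":-2.1,"fingers":1},
    {"dx":-6.3,"dy":-9.6,"dz":1.3,"rx":-1.7,"ry":-6.8,"rz":-4.1,"fingers":1},
    {"dx":-9.4,"dy":-14.3,"dz":1.9,"rx":-2.6,"ry":-10.1,"rz":-6.2,"fingers":1},
    {"dx":-12.6,"dy":-19.1,"dz":2.6,"rx":-3.5,"ry":-13.5,"rz":-8.2,"fingers":1},
    {"dx":-15.7,"dy":-23.9,"dz":3.2,"rx":-4.4,"ry":-16.9,"rz":-10.3,"fingers":1},
  ],
)

```text
clock: 1.35
ee_pos: [449.5, 45.9, 239.7]
eef_rot: [0.056, 2.549, 0.036]
wrist_force: [0.3, 0.4, 0.3]
opening: 85.6
```

Run:
```python
from plan import *
R=frame(4.9,45); z=R[:,2]
plan(np.array([622,-117.5,138.5])-150*z,R)
```

```text
clock 1.35 rows 4
[-1.66, -4.25, 0.77, -0.65, -2.74, -1.65]
[-3.32, -8.5, 1.54, -1.29, -5.48, -3.3]
[-4.98, -12.74, 2.32, -1.94, -8.21, -4.95]
[-6.64, -16.99, 3.09, -2.59, -10.95, -6.6]
```

Request:
move_arm(
  targets=[
    {"dx":-1.7,"dy":-4.3,"dz":0.8,"rx":-0.7,"ry":-2.7,"rz":-1.7,"fingers":1},
    {"dx":-3.3,"dy":-8.5,"dz":1.5,"rx":-1.3,"ry":-5.5,"rz":-3.3,"fingers":1},
    {"dx":-5,"dy":-12.7,"dz":2.3,"rx":-1.9,"ry":-8.2,"rz":-5,"fingers":1},
    {"dx":-6.6,"dy":-17,"dz":3.1,"rx":-2.6,"ry":-11,"rz":-6.6,"fingers":1},
    {"dx":-6.6,"dy":-17,"dz":3.1,"rx":-2.6,"ry":-11,"rz":-6.6,"fingers":1},
  ],
)

```text
clock: 1.98
ee_pos: [522.3, -109.1, 258.9]
eef_rot: [-0.064, 2.382, 0.015]
wrist_force: [-0.5, 0.2, -0.0]
opening: 85.2
```

Run:
```python
from plan import *
s,im,d,ci=grab('wrist','w1.png'); W=cloud(s,d,ci); np.save('w1.npy',W)
print(s['ee_pos'],s['joint_vel'].round(3), np.array(ci['T_tool_cam']).round(2))
R=frame(4.9,45); plan(np.array([622,-117.5,138.5])-150*R[:,2],R)
```

```text
[ 522.29810435 -109.0560266   258.88668107] [ 0.039 -0.029  0.052 -0.022  0.043 -0.011] [[   0.     -0.96   -0.27   68.42]
 [   1.      0.     -0.      0.2 ]
 [   0.     -0.27    0.96 -142.41]
 [   0.      0.      0.      1.  ]]
clock 2.02 rows 1
[1.35, -1.89, 0.55, -1.54, -1.64, -1.02]
```

View pics/w1.png

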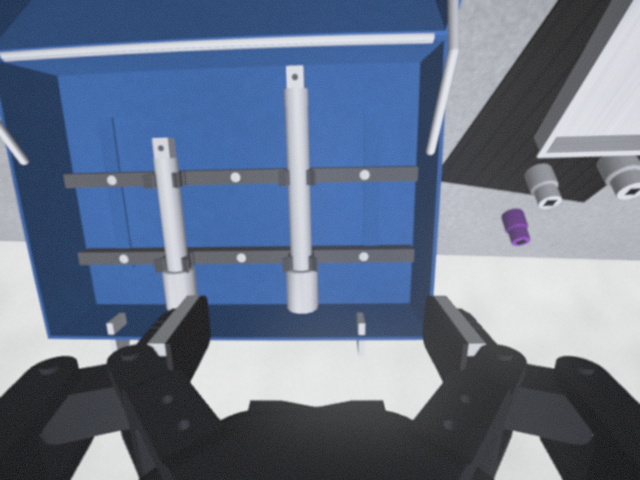

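The wrist image shows the long bar with its drive tip at (295,66) and its socket face at about (303,310). Its clips are at rows 176 and 263, column 299. I'll fit the axis from this cloud.

```bash
cat > m2.py <<'E'
from plan import *
from scipy.optimize import least_squares
W=np.load('w1.npy'); im=cv2.imread('pics/w1.png'); hsv=cv2.cvtColor(im,cv2.COLOR_BGR2HSV)
m=np.zeros((480,640),bool); m[95:168,280:318]=1; m[188:248,280:320]=1
m&=(hsv[...,1]<60)&(hsv[...,2]>95)&~np.isnan(W[...,0]); m=cv2.erode(m.astype(np.uint8),np.ones((3,3)))>0
P=W[m]; c=np.median(P,0)
D=lambda q:np.array([np.cos(q[3])*np.cos(q[4]),np.sin(q[3])*np.cos(q[4]),np.sin(q[4])])
f=lambda q:np.linalg.norm(np.cross(P-(c+q[:3]),D(q)),axis=1)-9
s=least_squares(lambda q:np.r_[f(q),10*(q[:3]@[.7,0,.7])],[6,0,-6,0,.785],loss='soft_l1'); q=s.x; d=D(q); a=c+q[:3]
print(len(P),a.round(1),np.degrees(q[3:]).round(2),'rms',np.sqrt(np.mean(f(q)**2)).round(2))
for n,(r0,r1,c0,c1) in dict(clipA=(170,182,270,330),clipB=(258,266,270,330),all=(55,318,280,322)).items():
    Q=W[r0:r1,c0:c1].reshape(-1,3); t=(Q-a)@d; rr=np.linalg.norm(np.cross(Q-a,d),axis=1); k=rr<17
    print(n,np.nanpercentile(t[k],[1,50,99]).round(1))
    if n=='all': lo,hi=np.nanpercentile(t[k],[.3,99.7])
print('mid from socket',a+d*(hi-80),'from drive',a+d*(lo+120),'len',hi-lo)
lid=W[100:168,330:410].reshape(-1,3); lid=np.vstack([lid,W[195:245,330:410].reshape(-1,3)]); lid=lid[~np.isnan(lid[:,0])]
cc=np.median(lid,0); n=np.linalg.svd(lid-cc,full_matrices=0)[2][2]; n*=np.sign(n[2]); print('lid normal',n.round(3),'axis off',(a-cc)@n)
r=W[38:48,60:420].reshape(-1,3); 
for u in (60,120,400): print(u,np.nanmedian(W[180,u-3:u+4],0).round(1))
for u in (70,390): print('top edge',np.nanmedian(W[336:339,u-3:u+4].reshape(-1,3),0))
E
python3 m2.py
```

```text
2415 [ 594.2 -121.7  109.3] [ 5.1  44.98] rms 0.63
clipA [ 8.8 13.2 17.7]
clipB [81.4 85.1 88.9]
all [-76.   29.6 140.3]
mid from socket [ 636.82964167 -117.86484331  152.08078782] from drive [ 625.04784979 -118.91578705  140.26083973] len 216.7220296396392
lid normal [-0.705 -0.064  0.707] axis off 26.54761606036682
60 [ 629.4 -332.3  111.9]
120 [ 626.4 -277.3  112.2]
400 [608.5 -34.5 115.3]
top edge [ 683.22325801 -308.61414779  235.92547107]
top edge [660.22354502 -42.79761494 234.95317785]
```

Run:
```python
from plan import *
R=frame(5.1,45); z=R[:,2]; m=np.array([627.3,-118.7,142.5])
plan(m-90*z,R,1); plan(m+10*z,R,1)
```

```text
clock 2.02 rows 1
[0.53, -1.9, 6.61, -1.68, -1.64, -1.16]
clock 2.02 rows 1
[0.25, -1.6, 16.6, -1.68, -1.64, -1.16]
```

Request:
move_arm(
  targets=[
    {"dx":0.5,"dy":-1.9,"dz":3,"rx":-1.7,"ry":-1.6,"rz":-1.2,"fingers":1},
    {"dx":0.5,"dy":-1.9,"dz":6.6,"rx":-1.7,"ry":-1.6,"rz":-1.2,"fingers":1},
    {"dx":0.4,"dy":-1.75,"dz":10.5,"rx":-1.7,"ry":-1.6,"rz":-1.2,"fingers":1},
    {"dx":0.3,"dy":-1.65,"dz":14,"rx":-1.7,"ry":-1.6,"rz":-1.2,"fingers":1},
    {"dx":0.3,"dy":-1.65,"dz":14,"rx":-1.7,"ry":-1.6,"rz":-1.2,"fingers":1},
  ],
)

```text
clock: 2.65
ee_pos: [623.4, -93.2, 175.6]
eef_rot: [-0.068, 2.418, 0.006]
wrist_force: [-0.6, 0.0, 1.0]
opening: 85.8
```

Run:
```python
from plan import *
s,im,d,ci=grab('wrist','w2.png'); W=cloud(s,d,ci); np.save('w2.npy',W)
R=frame(5.1,45); z=R[:,2]; m=np.array([627.3,-118.7,142.5])
plan(m+10*z,R,1)
```

```text
clock 2.7 rows 1
[2.06, -2.41, 3.79, -2.15, -3.49, -1.04]
```

View pics/w2.png

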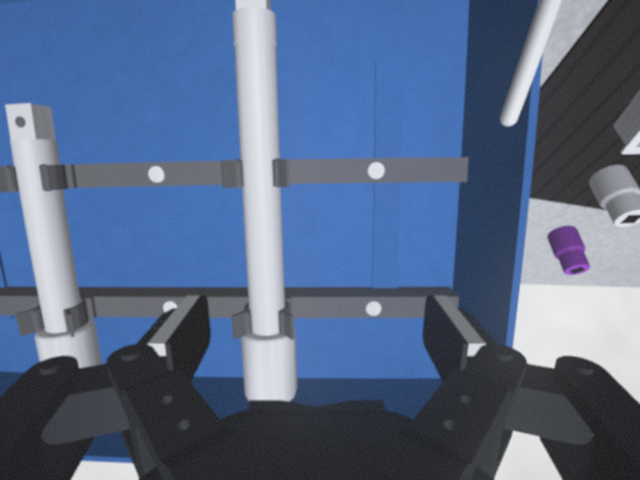

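Run:
```python
from h import *
s=monitor.read_state()
for k in('joints','joint_vel','joint_efforts','wrist_force','ee_pos'): print(k,np.round(s[k],3))
```

```text
joints [-0.396 -0.035  2.155  0.707  0.439 -2.581]
joint_vel [-0.02  -0.047  0.    -0.001 -0.004  0.001]
joint_efforts [ 1.4700e-01 -2.5510e+01 -2.8107e+01  8.7500e-01 -1.3760e+00 -1.0000e-03]
wrist_force [-0.088  0.111  0.053]
ee_pos [623.436 -93.851 177.057]
```

Joint 6 has hit its limit. The grasp is symmetric under a half turn, so I'll back off and turn the tool about z by +180°.

Request:
move_arm(
  targets=[
    {"dx":0,"dy":-1,"dz":-5,"rz":8,"fingers":1},
    {"dx":0,"dy":-1.5,"dz":-9,"rz":18,"fingers":1},
    {"dx":0,"dy":-2,"dz":-10,"rz":28,"fingers":1},
    {"dx":0,"dy":-2,"dz":-10,"rz":38,"fingers":1},
    {"dx":0,"dy":-2,"dz":-10,"rz":48,"fingers":1},
  ],
)

```text
$.targets[0]: bad value
```

Request:
move_arm(
  targets=[
    {"rz":10,"fingers":1},
    {"rz":20,"fingers":1},
    {"rz":30,"fingers":1},
    {"rz":40,"fingers":1},
    {"rz":50,"fingers":1},
  ],
)

```text
$.targets[0]: bad value
```

```bash
cat >> plan.py <<'E'
F=np.diag([-1,-1,1.])
E
python3 - <<'E'
from plan import *
R=frame(5.1,45)@F; z=R[:,2]; m=np.array([627.3,-118.7,142.5])
plan(m-90*z,R); print(monitor.read_state()['joints'].round(2))
E
```

```text
clock 2.7 rows 18
[0.15, -0.16, -0.34, -0.3, 0.19, 9.94]
[0.3, -0.31, -0.69, -0.61, 0.37, 19.87]
[0.44, -0.47, -1.03, -0.91, 0.56, 29.81]
[0.59, -0.62, -1.38, -1.21, 0.75, 39.74]
[0.74, -0.78, -1.72, -1.51, 0.93, 49.68]
[-0.4  -0.03  2.15  0.71  0.44 -2.58]
```

The calls were refused because every row needs all the fields. I'll resend the first one complete.

Request:
move_arm(
  targets=[
    {"dx":0,"dy":-0.5,"dz":-5,"rx":0,"ry":0,"rz":8,"fingers":1},
    {"dx":0.2,"dy":-1,"dz":-8,"rx":-0.5,"ry":0.3,"rz":18,"fingers":1},
    {"dx":0.5,"dy":-1.5,"dz":-8,"rx":-0.8,"ry":0.5,"rz":28,"fingers":1},
    {"dx":0.8,"dy":-2,"dz":-8,"rx":-1.2,"ry":0.7,"rz":38,"fingers":1},
    {"dx":1,"dy":-2.4,"dz":-8,"rx":-1.5,"ry":0.9,"rz":48,"fingers":1},
  ],
)

```text
clock: 3.32
ee_pos: [563.2, -119.8, 232.0]
eef_rot: [0.931, 2.28, 0.417]
wrist_force: [-0.7, -0.0, 0.2]
opening: 85.5
```

Run:
```python
from plan import *
R=frame(5.1,45)@F; z=R[:,2]; m=np.array([627.3,-118.7,142.5])
plan(m-90*z,R); print(monitor.read_state()['joints'].round(2))
```

```text
clock 3.33 rows 14
[0.05, -0.11, 0.14, -0.27, 0.17, 9.33]
[0.11, -0.22, 0.28, -0.55, 0.34, 18.66]
[0.16, -0.34, 0.42, -0.82, 0.52, 27.99]
[0.22, -0.45, 0.56, -1.1, 0.69, 37.32]
[0.27, -0.56, 0.7, -1.37, 0.86, 46.65]
[-0.54 -0.24  2.22  0.67  0.66 -1.77]
```

Request:
move_arm(
  targets=[
    {"dx":0,"dy":0,"dz":0,"rx":-0.3,"ry":0.2,"rz":10,"fingers":1},
    {"dx":0,"dy":0,"dz":0,"rx":-0.6,"ry":0.3,"rz":20,"fingers":1},
    {"dx":0,"dy":0,"dz":0,"rx":-0.9,"ry":0.5,"rz":30,"fingers":1},
    {"dx":0,"dy":0,"dz":0,"rx":-1.2,"ry":0.7,"rz":40,"fingers":1},
    {"dx":0,"dy":0,"dz":0,"rx":-1.4,"ry":0.9,"rz":50,"fingers":1},
  ],
)

```text
clock: 3.95
ee_pos: [562.3, -119.3, 233.1]
eef_rot: [1.891, 1.756, 0.806]
wrist_force: [-0.4, -0.1, 0.1]
opening: 85.5
```

Request:
move_arm(
  targets=[
    {"dx":0,"dy":0,"dz":0,"rx":-0.3,"ry":0.2,"rz":10,"fingers":1},
    {"dx":0,"dy":0,"dz":0,"rx":-0.6,"ry":0.3,"rz":20,"fingers":1},
    {"dx":0,"dy":0,"dz":0,"rx":-0.9,"ry":0.5,"rz":30,"fingers":1},
    {"dx":0,"dy":0,"dz":0,"rx":-1.2,"ry":0.7,"rz":40,"fingers":1},
    {"dx":0,"dy":0,"dz":0,"rx":-1.4,"ry":0.9,"rz":50,"fingers":1},
  ],
)

```text
clock: 4.58
ee_pos: [561.4, -118.8, 234.2]
eef_rot: [2.644, 0.846, 1.106]
wrist_force: [0.5, 0.3, -0.3]
opening: 85.1
```

Run:
```python
from plan import *
R=frame(5.1,45)@F; z=R[:,2]; m=np.array([627.3,-118.7,142.5])
plan(m-90*z,R); print(monitor.read_state()['joints'].round(2))
```

```text
clock 4.58 rows 4
[-0.47, -0.1, 0.54, -0.2, 0.14, 7.53]
[-0.94, -0.2, 1.07, -0.4, 0.27, 15.07]
[-1.4, -0.29, 1.61, -0.6, 0.41, 22.6]
[-1.87, -0.39, 2.15, -0.81, 0.54, 30.14]
[-0.57 -0.25  2.24  0.79  0.66 -0.13]
```

Request:
move_arm(
  targets=[
    {"dx":-0.5,"dy":-0.1,"dz":0.5,"rx":-0.2,"ry":0.1,"rz":7.5,"fingers":1},
    {"dx":-0.9,"dy":-0.2,"dz":1.1,"rx":-0.4,"ry":0.3,"rz":15,"fingers":1},
    {"dx":-1.4,"dy":-0.3,"dz":1.6,"rx":-0.6,"ry":0.4,"rz":22.6,"fingers":1},
    {"dx":-1.9,"dy":-0.4,"dz":2.1,"rx":-0.8,"ry":0.5,"rz":30.1,"fingers":1},
    {"dx":-1.9,"dy":-0.4,"dz":2.1,"rx":-0.8,"ry":0.5,"rz":30.1,"fingers":1},
  ],
)

```text
clock: 5.2
ee_pos: [562.4, -123.8, 206.5]
eef_rot: [-2.87, -0.132, -1.188]
wrist_force: [-0.0, -0.5, 0.4]
opening: 85.5
```

Run:
```python
from plan import *
R=frame(5.1,45)@F; z=R[:,2]; m=np.array([627.3,-118.7,142.5])
plan(m+10*z,R,3); print(monitor.read_state()['joints'].round(2))
# refine middle from w2 cloud
W=np.load('w2.npy'); d=-frame(5.1,45)[:,0]
from scipy.optimize import least_squares
for n,(r0,r1,c0,c1) in dict(shaft=(190,288,246,278),clipA=(160,186,276,287),clipA2=(162,186,225,241),clipB=(310,334,286,293)).items():
    Q=W[r0:r1,c0:c1].reshape(-1,3); Q=Q[~np.isnan(Q[:,0])]; v=(Q-m)
    Rf=frame(5.1,45); l=v@Rf; k=l[:,2]<12; l=l[k]
    print(n,len(l),'u',np.percentile(-l[:,0],[3,50,97]).round(1),'y',np.percentile(l[:,1],[3,50,97]).round(1),'n',np.percentile(-l[:,2],[3,50,97]).round(1))
```

```text
clock 5.2 rows 3
[0.03, 0.02, 3.38, -0.0, 0.01, 0.05]
[0.06, 0.05, 6.75, -0.01, 0.02, 0.11]
[0.09, 0.07, 10.13, -0.01, 0.03, 0.16]
[-0.58 -0.21  2.27  0.88  0.6   0.28]
shaft 3077 u [-23.3  -2.4  20.5] y [-7.3  0.6  7.1] n [4.7 8.1 9.7]
clipA 284 u [-37.6 -32.4 -26.9] y [ 8.3 10.9 13.5] n [ 8.1 10.6 14.1]
clipA2 382 u [-37.1 -32.2 -27.3] y [-13.4 -10.9  -7.8] n [ 8.1 10.3 13.5]
clipB 168 u [33.7 38.1 43.4] y [10.4 11.9 13.9] n [-9.8 12.1 14.4]
```

Request:
move_arm(
  targets=[
    {"dx":0.4,"dy":0.1,"dz":3.5,"rx":0,"ry":0,"rz":0.1,"fingers":1},
    {"dx":0.4,"dy":0.1,"dz":6.8,"rx":0,"ry":0,"rz":0.1,"fingers":1},
    {"dx":0.4,"dy":0.1,"dz":9,"rx":0,"ry":0,"rz":0.1,"fingers":1},
    {"dx":0.4,"dy":0.1,"dz":10.1,"rx":0,"ry":0,"rz":0.1,"fingers":1},
    {"dx":0.4,"dy":0.1,"dz":10.1,"rx":0,"ry":0,"rz":0.1,"fingers":1},
  ],
)

```text
clock: 5.82
ee_pos: [636.4, -117.9, 138.1]
eef_rot: [-2.869, -0.132, -1.188]
wrist_force: [0.1, -0.0, 0.8]
opening: 85.8
```

Run:
```python
from plan import *
s,im,d,ci=grab('wrist','w3.png')
R=frame(5.1,45)@F; z=R[:,2]; m=np.array([627.3,-118.7,142.5])+3.2*R[:,0]
plan(m+10*z,R,1); print(s['wrist_force'],s['joints'].round(2))
```

```text
clock 5.88 rows 1
[-0.05, -0.02, 0.08, -0.01, -0.01, 0.13]
[ 0.06748897 -0.01374072  0.76098088] [-0.47  0.08  2.15  1.11  0.43  0.07]
```

View pics/w3.png

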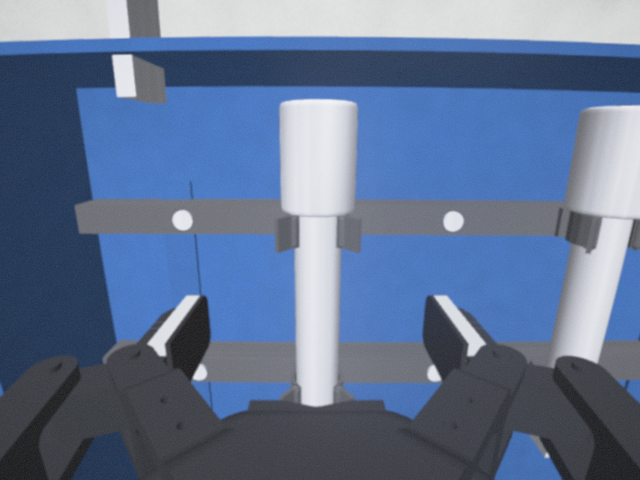

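The wrist view shows the shaft at column 317, centred between the fingers, with the clips at rows 232 and 390 above and below. Closing now.

Request:
move_arm(
  targets=[
    {"dx":0,"dy":0,"dz":0.1,"rx":0,"ry":0,"rz":0,"fingers":0},
    {"dx":0,"dy":0,"dz":0.1,"rx":0,"ry":0,"rz":0,"fingers":0},
    {"dx":0,"dy":0,"dz":0.1,"rx":0,"ry":0,"rz":0,"fingers":0},
    {"dx":0,"dy":0,"dz":0.1,"rx":0,"ry":0,"rz":0,"fingers":0},
    {"dx":0,"dy":0,"dz":0.1,"rx":0,"ry":0,"rz":0,"fingers":0},
  ],
  grip_force=90,
)

```text
clock: 6.5
ee_pos: [636.9, -118.2, 138.3]
eef_rot: [-2.869, -0.131, -1.189]
wrist_force: [-5.9, 0.3, 5.4]
opening: 14.6
```

Request:
move_arm(
  targets=[
    {"dx":0,"dy":0,"dz":0,"rx":0,"ry":0,"rz":0,"fingers":0},
    {"dx":0,"dy":0,"dz":0,"rx":0,"ry":0,"rz":0,"fingers":0},
    {"dx":0,"dy":0,"dz":0,"rx":0,"ry":0,"rz":0,"fingers":0},
  ],
)

```text
clock: 6.88
ee_pos: [636.8, -118.3, 138.3]
eef_rot: [-2.869, -0.131, -1.189]
wrist_force: [-3.3, 0.4, 2.3]
opening: 15.0
```

Run:
```python
from h import *
s,im,d,ci=grab('wrist'); print(s['opening'],s['wrist_force'],s['ft_torque'])
W=cloud(s,d,ci); R=Ro.from_rotvec(s['eef_rot']).as_matrix(); T=(W-s['ee_pos'])@R
np.save('w4t.npy',T)
c=im[180:480,180:460]; cv2.imwrite('pics/w4.png',cv2.resize(c,None,fx=2,fy=2))
for r in (240,260,280,290,300,310,320,330,340,350,360,380): print(r,[tuple(T[r,u].round(0)) for u in (285,300,318,335,350)])
```

```text
15.013878186551887 [-3.31338191  0.41944316  2.32214731] [0.06222559 0.38323408 0.01659594]
240 [(np.float64(34.0), np.float64(-11.0), np.float64(-21.0)), (np.float64(33.0), np.float64(-6.0), np.float64(-17.0)), (np.float64(33.0), np.float64(1.0), np.float64(-18.0)), (np.float64(32.0), np.float64(7.0), np.float64(-15.0)), (np.float64(34.0), np.float64(12.0), np.float64(-21.0))]
260 [(np.float64(14.0), np.float64(-15.0), np.float64(17.0)), (np.float64(25.0), np.float64(-6.0), np.float64(-15.0)), (np.float64(26.0), np.float64(1.0), np.float64(-18.0)), (np.float64(25.0), np.float64(7.0), np.float64(-16.0)), (np.float64(14.0), np.float64(16.0), np.float64(17.0))]
280 [(np.float64(3.0), np.float64(-15.0), np.float64(18.0)), (np.float64(17.0), np.float64(-6.0), np.float64(-15.0)), (np.float64(18.0), np.float64(1.0), np.float64(-19.0)), (np.float64(17.0), np.float64(7.0), np.float64(-15.0)), (np.float64(3.0), np.float64(16.0), np.float64(18.0))]
290 [(np.float64(11.0), np.float64(-12.0), np.float64(-11.0)), (np.float64(13.0), np.float64(-6.0), np.float64(-17.0)), (np.float64(15.0), np.float
[... 1748 characters left out ...]
9.0)), (np.float64(-14.0), np.float64(7.0), np.float64(-14.0)), (np.float64(12.0), np.float64(9.0), np.float64(-55.0))]
360 [(np.float64(3.0), np.float64(-10.0), np.float64(-46.0)), (np.float64(-18.0), np.float64(-7.0), np.float64(-16.0)), (np.float64(-16.0), np.float64(1.0), np.float64(-19.0)), (np.float64(-18.0), np.float64(8.0), np.float64(-15.0)), (np.float64(12.0), np.float64(9.0), np.float64(-60.0))]
380 [(np.float64(-4.0), np.float64(-10.0), np.float64(-47.0)), (np.float64(-27.0), np.float64(-7.0), np.float64(-16.0)), (np.float64(-25.0), np.float64(1.0), np.float64(-19.0)), (np.float64(-29.0), np.float64(8.0), np.float64(-14.0)), (np.float64(10.0), np.float64(8.0), np.float64(-65.0))]
```

View pics/w4.png

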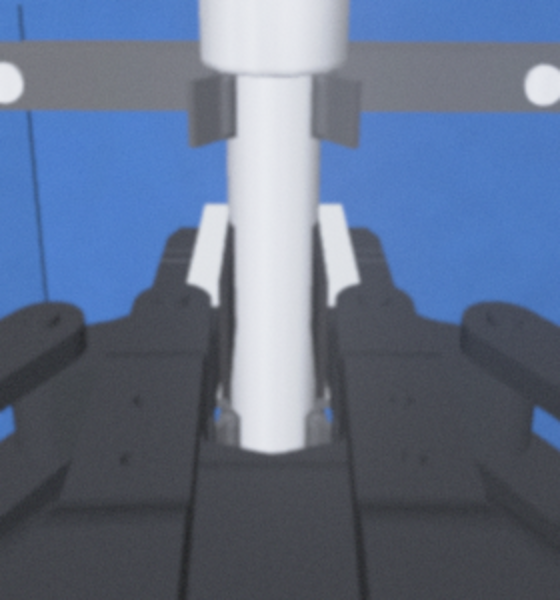

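The pads straddle the shaft. The bar's top is at tool z −18.5, so its axis is at −9.5, and the pad tips are at about −3.5. Pulling out along n.

Request:
move_arm(
  targets=[
    {"dx":0,"dy":0,"dz":-0.6,"rx":0,"ry":0,"rz":0,"fingers":0},
    {"dx":0,"dy":0,"dz":-1.2,"rx":0,"ry":0,"rz":0,"fingers":0},
    {"dx":0,"dy":0,"dz":-1.8,"rx":0,"ry":0,"rz":0,"fingers":0},
    {"dx":0,"dy":0,"dz":-2.4,"rx":0,"ry":0,"rz":0,"fingers":0},
    {"dx":0,"dy":0,"dz":-3,"rx":0,"ry":0,"rz":0,"fingers":0},
  ],
  grip_force=110,
)

```text
clock: 7.55
ee_pos: [613.9, -119.2, 157.5]
eef_rot: [-2.869, -0.132, -1.183]
wrist_force: [-0.1, -0.2, -5.1]
opening: 13.9
```

```bash
cat > g.py <<'E'
from h import *
s,im,d,ci=grab('wrist'); print(s['opening'],s['wrist_force'].round(1),s['joints'].round(2))
W=cloud(s,d,ci); R=Ro.from_rotvec(s['eef_rot']).as_matrix(); T=(W-s['ee_pos'])@R
for r in (120,140,160,180,200,220,240,260,280,300,320,340): print(r,T[r,305:332].reshape(-1,3)[np.nanargmin(T[r,305:332,2])].round(1),T[r,318].round(1))
E
python3 g.py
```

```text
13.851424970512413 [-0.1 -0.2 -5.1] [-0.5   0.    2.19  1.03  0.48  0.15]
120 [ 74.1   1.  -24.5] [ 74.1   0.4 -22.8]
140 [ 68.    0.7 -24.4] [ 68.    0.4 -22.5]
160 [ 61.8  -1.5 -24.4] [ 61.7   0.4 -22.5]
180 [ 55.4   3.  -24.2] [ 55.2   0.4 -22.5]
200 [ 48.8   0.1 -24.1] [ 48.6   0.5 -22.9]
220 [ 40.9   1.5 -19.2] [ 40.9   0.5 -19. ]
240 [ 33.8   0.1 -19.8] [ 33.6   0.5 -18.8]
260 [ 26.2  -0.9 -19.3] [ 25.7   0.5 -17.8]
280 [ 18.2  -2.8 -18.6] [ 18.2   0.5 -18.5]
300 [ 10.4  -0.2 -19. ] [nan nan nan]
320 [  2.   -0.2 -18.8] [  1.4   0.6 -17.8]
340 [ -6.3   0.2 -19.3] [ -7.3   0.6 -17.8]
```

Request:
move_arm(
  targets=[
    {"dx":0,"dy":0,"dz":-3,"rx":0,"ry":0,"rz":0,"fingers":0},
    {"dx":0,"dy":0,"dz":-6,"rx":0,"ry":0,"rz":0,"fingers":0},
    {"dx":0,"dy":0,"dz":-9,"rx":0,"ry":0,"rz":0,"fingers":0},
    {"dx":0.5,"dy":0,"dz":-11,"rx":0,"ry":0,"rz":0,"fingers":0},
    {"dx":1,"dy":0,"dz":-12,"rx":0,"ry":0,"rz":0,"fingers":0},
  ],
)

```text
clock: 8.22
ee_pos: [535.9, -126.4, 250.5]
eef_rot: [-2.87, -0.132, -1.185]
wrist_force: [0.0, 0.5, -5.6]
opening: 14.2
```

```bash
cat > tray.py <<'E'
from plan import *
from scipy.optimize import least_squares
def trayfit(W,c0=(528,218),yaw0=6.8):
    P=W.reshape(-1,3); P=P[~np.isnan(P[:,0])]; P=P[(P[:,2]>26)&(P[:,2]<37)&(abs(P[:,0]-c0[0])<150)&(abs(P[:,1]-c0[1])<105)]
    def sd(q):
        a=np.radians(q[2]); v=P[:,:2]-q[:2]; X=v@[np.cos(a),np.sin(a)]; Y=v@[-np.sin(a),np.cos(a)]
        dx=abs(X)-128.5; dy=abs(Y)-73.5   # rim centreline
        out=np.hypot(np.maximum(dx,0),np.maximum(dy,0)); return out+np.minimum(np.maximum(dx,dy),0)
    s=least_squares(sd,[*c0,yaw0],loss='soft_l1',f_scale=2)
    print('tray',len(P),s.x.round(2),'med|r|',np.median(abs(sd(s.x))).round(2),'z',np.median(P[:,2]).round(1)); return s.x
if __name__=='__main__':
    trayfit(np.load('top1.npy')); trayfit(np.load('scene1.npy'))
    R=frame(6.8,0)@F; plan([530,-110,275],R)
E
python3 tray.py
```

```text
tray 1371 [514.79 207.4    6.58] med|r| 2.17 z 30.9
tray 1242 [518.09 205.08   6.6 ] med|r| 2.0 z 31.1
clock 8.22 rows 5
[0.28, -0.34, -0.41, 0.13, -8.97, -0.29]
[0.57, -0.67, -0.82, 0.26, -17.94, -0.59]
[0.85, -1.01, -1.23, 0.4, -26.91, -0.88]
[1.14, -1.35, -1.64, 0.53, -35.88, -1.18]
[1.42, -1.68, -2.05, 0.66, -44.85, -1.47]
```

Request:
move_arm(
  targets=[
    {"dx":0.3,"dy":-0.3,"dz":-0.4,"rx":0.1,"ry":-9,"rz":-0.3,"fingers":0},
    {"dx":0.6,"dy":-0.7,"dz":-0.8,"rx":0.3,"ry":-18,"rz":-0.6,"fingers":0},
    {"dx":0.9,"dy":-1,"dz":-1.2,"rx":0.4,"ry":-27,"rz":-0.9,"fingers":0},
    {"dx":1.1,"dy":-1.4,"dz":-1.6,"rx":0.5,"ry":-36,"rz":-1.2,"fingers":0},
    {"dx":1.4,"dy":-1.7,"dz":-2,"rx":0.7,"ry":-45,"rz":-1.5,"fingers":0},
  ],
)

```text
clock: 8.85
ee_pos: [530.7, -109.2, 274.8]
eef_rot: [-3.135, -0.187, 0.01]
wrist_force: [0.3, 1.1, -5.7]
opening: 14.1
```

```bash
python3 g.py
python3 - <<'E'
from plan import *
R=frame(6.6,0)@F; c=np.array([516,206.5,0])+20*R[:,0]; c[2]=160
print(c); plan(c,R)
E
```

```text
14.074621577622972 [ 0.3  1.1 -5.7] [-0.33  0.01  1.76 -0.    1.38  1.12]
120 [ 74.2   2.6 -24.4] [ 74.2   0.4 -23.6]
140 [ 68.1  -0.5 -24.6] [ 68.1   0.4 -23.1]
160 [ 61.9  -3.4 -24.4] [ 61.8   0.4 -23.6]
180 [ 55.5  -1.2 -24.5] [ 55.4   0.5 -23.7]
200 [ 49.    1.8 -24.5] [ 48.7   0.5 -23.2]
220 [ 41.    0.5 -19.1] [ 41.    0.5 -19.1]
240 [ 33.9  -0.2 -19.8] [ 33.4   0.5 -17.9]
260 [ 26.3  -1.3 -19.3] [ 26.2   0.5 -19.1]
280 [ 18.7  -0.6 -19.7] [ 18.3   0.5 -18.7]
300 [ 10.5  -0.2 -19.2] [ 10.3   0.5 -18.7]
320 [  2.4   0.5 -19.7] [  2.4   0.5 -19.7]
340 [ -6.5   0.9 -19. ] [ -6.9   0.6 -18.3]
[535.86745531 208.79874301 160.        ]
clock 8.9 rows 6
[0.69, -5.25, 1.92, -0.01, 0.07, 0.05]
[1.37, -10.5, 3.83, -0.03, 0.13, 0.1]
[2.06, -15.75, 5.75, -0.04, 0.2, 0.15]
[2.74, -21.0, 7.67, -0.06, 0.26, 0.2]
[3.43, -26.25, 9.58, -0.07, 0.33, 0.25]
```

Request:
move_arm(
  targets=[
    {"dx":0.7,"dy":-5.3,"dz":1,"rx":0,"ry":0,"rz":0,"fingers":0},
    {"dx":1.4,"dy":-10.5,"dz":2.5,"rx":0,"ry":0.1,"rz":0.1,"fingers":0},
    {"dx":2.1,"dy":-15.8,"dz":5,"rx":0,"ry":0.2,"rz":0.1,"fingers":0},
    {"dx":2.7,"dy":-21,"dz":7.5,"rx":0,"ry":0.3,"rz":0.2,"fingers":0},
    {"dx":3.4,"dy":-26.3,"dz":9.6,"rx":-0.1,"ry":0.3,"rz":0.3,"fingers":0},
  ],
)

```text
clock: 9.52
ee_pos: [534.5, 158.4, 177.2]
eef_rot: [-3.135, -0.18, 0.002]
wrist_force: [0.7, -0.2, -5.9]
opening: 14.0
```

Request:
move_arm(
  targets=[
    {"dx":0.7,"dy":-3,"dz":1.5,"rx":0,"ry":0,"rz":0,"fingers":0},
    {"dx":0.7,"dy":-5.3,"dz":1.9,"rx":0,"ry":0,"rz":0,"fingers":0},
    {"dx":0.7,"dy":-5.3,"dz":1.9,"rx":0,"ry":0,"rz":0,"fingers":0},
  ],
)

```text
clock: 9.9
ee_pos: [534.4, 213.7, 156.7]
eef_rot: [-3.133, -0.183, 0.005]
wrist_force: [-0.3, -1.4, -5.0]
opening: 13.8
```

```bash
cat > look.py <<'E'
from tray import *
s,im,d,ci=grab('wrist','w5.png'); W=cloud(s,d,ci)
print(s['ee_pos'],s['wrist_force'].round(1))
s2,im2,d2,c2=grab('top','t2.png'); cv2.imwrite('pics/t2c.png',cv2.resize(im2[160:440,140:520],None,fx=2,fy=2))
x=trayfit(cloud(s2,d2,c2),(516,206.5),6.6)
P=W.reshape(-1,3); P=P[(abs(P[:,2]-31)<6)]; print('wrist rim pts',len(P),np.percentile(P,[1,99],axis=0).round(1) if len(P) else '')
trayfit(W,(516,206.5),6.6)
R=frame(6.6,0)@F; c=np.array([516,206.5,0])+20*R[:,0]; c[2]=60; plan(c,R)
E
python3 look.py
```

```text
[534.36945223 213.695827   156.70993524] [-0.3 -1.4 -5. ]
tray 775 [514.47 206.08   6.63] med|r| 2.02 z 30.8
wrist rim pts 10883 [[386.5 -47.7  25.3]
 [685.5 296.   36.3]]
tray 8695 [518.26 205.97   6.51] med|r| 1.87 z 30.8
clock 10.0 rows 2
[0.02, 0.16, 4.89, -0.05, 0.04, -0.01]
[0.03, 0.33, 9.78, -0.1, 0.09, -0.02]
```

View pics/t2c.png

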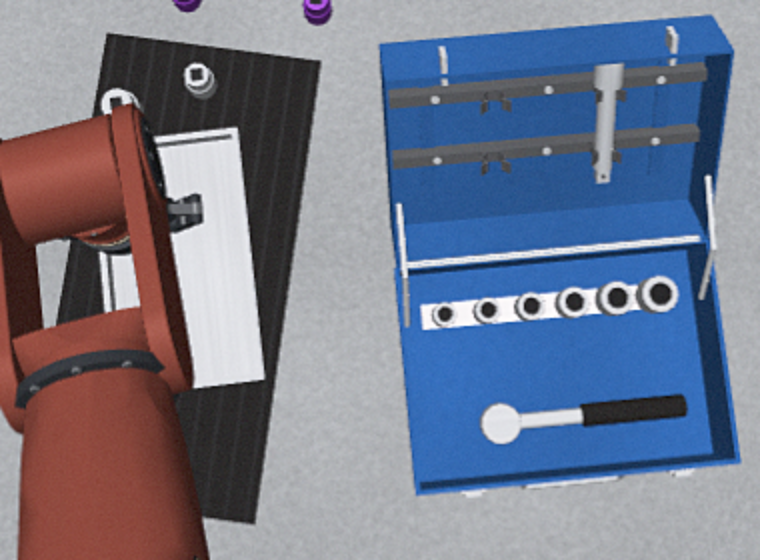

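The top image shows the short bar still clipped at (605,120), the long bar's clips empty, and the tray unmoved with its sockets standing. Tray is at (517,206), yaw 6.6°. Lowering now.

Request:
move_arm(
  targets=[
    {"dx":0.1,"dy":0.4,"dz":4.5,"rx":0,"ry":1,"rz":0,"fingers":0},
    {"dx":0.1,"dy":0.4,"dz":8.5,"rx":0,"ry":2,"rz":0,"fingers":0},
    {"dx":0.1,"dy":0.4,"dz":11.5,"rx":0,"ry":2.7,"rz":0,"fingers":0},
    {"dx":0.1,"dy":0.4,"dz":13,"rx":0,"ry":2.7,"rz":0,"fingers":0},
    {"dx":0.1,"dy":0.4,"dz":13,"rx":0,"ry":2.7,"rz":0,"fingers":0},
  ],
)

```text
clock: 10.62
ee_pos: [536.2, 207.5, 27.2]
eef_rot: [-3.132, -0.178, -0.069]
wrist_force: [-1.0, 0.5, -4.9]
opening: 14.5
```

Run:
```python
from tray import *
s,im,d,ci=grab('wrist'); W=cloud(s,d,ci); cv2.imwrite('pics/w6.png',im)
print(s['ee_pos'],s['wrist_force'].round(1),s['opening'])
R=frame(6.6,-2.7)@F; plan([536.5,208.5,8.5],R)
```

```text
[536.22385784 207.4686293   27.16486806] [-1.   0.5 -4.9] 14.497021022504255
clock 10.68 rows 1
[-0.19, -0.06, 1.99, -0.11, -5.38, -0.07]
```

View pics/w6.png

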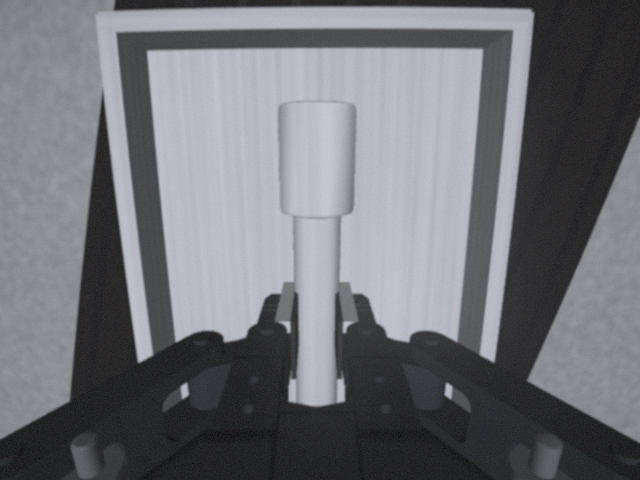

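The wrist view shows the bar inside the tray walls, centred and aligned (column 317, walls at about 150 and 480). Its socket end is raised by the intended 2.7°. Now the last few centimetres, slowly.

Request:
move_arm(
  targets=[
    {"dx":0,"dy":0,"dz":0.5,"rx":0,"ry":0,"rz":0,"fingers":0},
    {"dx":0,"dy":0,"dz":0.9,"rx":0,"ry":0,"rz":0,"fingers":0},
    {"dx":0,"dy":0,"dz":1.3,"rx":0,"ry":0,"rz":0,"fingers":0},
    {"dx":0,"dy":0,"dz":1.6,"rx":0,"ry":0,"rz":0,"fingers":0},
    {"dx":0,"dy":0,"dz":1.6,"rx":0,"ry":0,"rz":0,"fingers":0},
  ],
)

```text
clock: 11.3
ee_pos: [537.8, 208.0, 12.1]
eef_rot: [-3.131, -0.179, -0.072]
wrist_force: [-0.0, 0.9, -5.2]
opening: 13.9
```

Request:
move_arm(
  targets=[
    {"dx":0,"dy":0,"dz":0.1,"rx":0,"ry":0,"rz":0,"fingers":0},
    {"dx":0,"dy":0,"dz":0.1,"rx":0,"ry":0,"rz":0,"fingers":0},
  ],
)

```text
clock: 11.55
ee_pos: [537.8, 208.0, 11.0]
eef_rot: [-3.131, -0.179, -0.071]
wrist_force: [-0.4, -0.3, -4.8]
opening: 14.1
```

Request:
move_arm(
  targets=[
    {"dx":0,"dy":0,"dz":0.1,"rx":0,"ry":0,"rz":0,"fingers":0},
    {"dx":0,"dy":0,"dz":0.15,"rx":0,"ry":0,"rz":0,"fingers":0},
    {"dx":0,"dy":0,"dz":0.15,"rx":0,"ry":0,"rz":0,"fingers":0},
  ],
)

```text
clock: 11.92
ee_pos: [538.0, 208.1, 9.6]
eef_rot: [-3.131, -0.179, -0.072]
wrist_force: [-0.1, 0.2, -4.5]
opening: 14.4
```

Request:
move_arm(
  targets=[
    {"dx":0,"dy":0,"dz":0.1,"rx":0,"ry":0,"rz":0,"fingers":0},
    {"dx":0,"dy":0,"dz":0.1,"rx":0,"ry":0,"rz":0,"fingers":0},
  ],
)

```text
clock: 12.18
ee_pos: [538.2, 208.1, 8.8]
eef_rot: [-3.131, -0.179, -0.072]
wrist_force: [-0.4, 0.2, -3.3]
opening: 14.1
```

Request:
move_arm(
  targets=[
    {"dx":0,"dy":0,"dz":0.1,"rx":0,"ry":0,"rz":0,"fingers":0},
    {"dx":0,"dy":0,"dz":0.1,"rx":0,"ry":0,"rz":0,"fingers":0},
  ],
)

```text
clock: 12.42
ee_pos: [538.2, 208.1, 8.6]
eef_rot: [-3.131, -0.179, -0.071]
wrist_force: [-3.9, -1.5, 5.1]
opening: 14.1
```

The bar is down on the floor: the force went from −5 to +5 N at about 8.6 mm, against 8.3 expected. Releasing.

Request:
move_arm(
  targets=[
    {"dx":0,"dy":0,"dz":0,"rx":0,"ry":0,"rz":0,"fingers":0.3},
    {"dx":0,"dy":0,"dz":0,"rx":0,"ry":0,"rz":0,"fingers":0.5},
    {"dx":0,"dy":0,"dz":0,"rx":0,"ry":0,"rz":0,"fingers":0.6},
    {"dx":0,"dy":0,"dz":0,"rx":0,"ry":0,"rz":0,"fingers":0.6},
  ],
  grip_force=20,
)

```text
clock: 12.92
ee_pos: [538.5, 208.2, 8.7]
eef_rot: [-3.131, -0.179, -0.072]
wrist_force: [-0.2, -0.1, -0.3]
opening: 51.0
```

Run:
```python
from h import *
s,im,d,ci=grab('wrist','w7.png'); print(s['opening'],s['wrist_force'],s['ee_pos'])
```

```text
51.029423133820416 [-0.18026909 -0.09268762 -0.26820214] [538.47015519 208.18510815   8.66499115]
```

Released, and the wrist force is zero. Going straight up.

Request:
move_arm(
  targets=[
    {"dx":0.1,"dy":0,"dz":-2,"rx":0,"ry":0,"rz":0,"fingers":0.6},
    {"dx":0.3,"dy":0,"dz":-5,"rx":0,"ry":0,"rz":0,"fingers":0.6},
    {"dx":0.5,"dy":0,"dz":-10,"rx":0,"ry":0,"rz":0,"fingers":0.6},
    {"dx":0.5,"dy":0,"dz":-15,"rx":0,"ry":0,"rz":0,"fingers":0.6},
    {"dx":0.5,"dy":0,"dz":-20,"rx":0,"ry":0,"rz":0,"fingers":0.6},
  ],
)

```text
clock: 13.6
ee_pos: [534.3, 207.4, 211.9]
eef_rot: [-3.131, -0.179, -0.075]
wrist_force: [0.3, -0.1, -0.4]
opening: 51.1
```

Request:
move_arm(
  targets=[
    {"dx":-5,"dy":0,"dz":-2,"rx":0,"ry":0,"rz":0,"fingers":0.6},
    {"dx":-10,"dy":0,"dz":-2,"rx":0,"ry":0,"rz":0,"fingers":0.6},
    {"dx":-14,"dy":0,"dz":-2,"rx":0,"ry":0,"rz":0,"fingers":0.6},
    {"dx":-14,"dy":0,"dz":-2,"rx":0,"ry":0,"rz":0,"fingers":0.6},
  ],
)

```text
clock: 14.1
ee_pos: [392.0, 191.1, 225.8]
eef_rot: [-3.13, -0.18, -0.076]
wrist_force: [0.2, 1.3, 0.5]
opening: 51.4
```

Run:
```python
from tray import *
s,im,d,ci=grab('top','t3.png'); cv2.imwrite('pics/t3c.png',cv2.resize(im[140:440,140:520],None,fx=2,fy=2)); W=cloud(s,d,ci)
s,im2,d2,c2=grab('scene','s3.png'); W2=cloud(s,d2,c2); trayfit(W2,(516,206.5),6.6)
a=np.hstack([im[140:440,140:520],im2[180:420,300:500][:240].repeat(1,0) if 0 else cv2.resize(im2[190:400,310:500],(271,300))]); cv2.imwrite('pics/fin.png',a)
for n,(u,v) in dict(large=(200,213),small=(239,198)).items():
    P=W[v-14:v+14,u-14:u+14].reshape(-1,3); P=P[P[:,2]>25]; print(n,len(P) and np.median(P,0))
```

```text
tray 1616 [515.79 204.68   6.66] med|r| 2.99 z 31.0
large [674.0245662  266.94276467  53.1574364 ]
small [704.66271646 184.2867971   51.22448598]
```

View pics/fin.png

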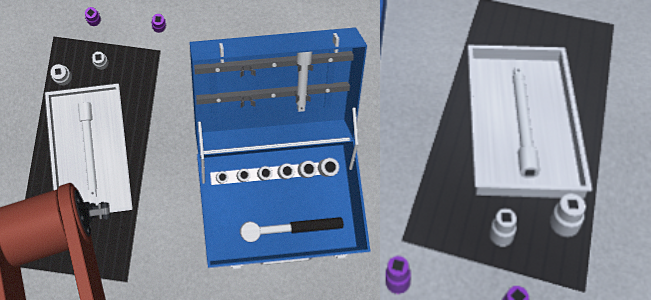

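The bar lies flat in the tray, from (85,105) to (95,195). The short bar is still clipped and both sockets are standing in place. The arm is clear, so I'm handing in.

```bash
python3 -c "
from h import *
print(job.job_done())"
```

```text
the job is handed in; nothing more can be done
None
```

I pulled the long bar forward out of its clips, laid it lengthwise in the tray, and handed the job in at about 14 s of the 48 s allowed. It was set down rather than dropped: it was in light contact with the tray floor (about 10 N) before the fingers opened.

**Last checks:**
- **Long bar:** the final top and scene pictures show it flat inside the tray, with its long side along the tray's.
- **Tray:** its fitted position is within about 3 mm of where it started, which is about what my measurements can resolve.
- **Short bar:** still in its clips.
- **Sockets:** both are standing, within 0.5 mm of their first measurements.
- **Robot:** fingers open and off the bar, wrist force near zero after lift-off, and the arm about 225 mm up, touching nothing.

**Went wrong or disagreed:**
- **First approach:** it stopped short when joint 6 reached its limit, with a reading of −2.581 against the −2.58 limit. I backed off and gripped with the tool turned half round instead.
- **Refused calls:** two move calls were rejected for missing fields, and nothing moved.
- **Grip reading:** the opening read about 14–15 mm on the 18 mm shaft. A wrist picture showed the pads properly around the shaft, so I took it as give in the fingers, and the bar did not slip.

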